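# Load the capsule vending box through its spring flap

### The job

Refill the plywood vending box with the two capsules in the yellow tray: with the lipped front edge of the tray push down the spring flap in the top of the box, and keep it pressed open with the tray while you tip both capsules in. Then take the tray out so that the flap springs shut, and stand the tray upright on the table again, clear of the box. Leave the display box, the turret and the screwdriver where they are.

Things in the scene. Friction and masses are not known exactly. Their poses are not given: they have to be found in the camera images.
- hopper: Vending box of plywood with clear windows, fixed, 130 (x) by 250 (y) by 160 mm high. Origin on the underside, mid-width, 110 mm from its -y end; z up. It is loaded from its -y end. Its flat top has one opening, 100 mm wide (x -50 to +50) and 140 mm long (y -90 to +50 mm), closed by the flap. Hollow inside, floor at 10 to 21 mm, sloping down to +y; fixed roof beyond y +50 mm. A backstop plate 50 mm high stands on the top along the opening's +y edge.
- flap_hinge (a point): Middle of the flap's hinge line, level with the box's top face (160 mm above the table), 22 mm in from its -y end; the hinge line runs along the box's x. Axes as those of the box. The flap is a grey plastic plate 94 mm wide (x), 126 mm long (y), 4 mm thick, flush in the opening; its free edge, on the +y side, swings down into the box.
- flap (a joint): Flap angle in rad: 0 shut and level, 1.1 its stop, pointing steeply down into the box. A spring always shuts it: 0.125 Nm when shut, 0.31 Nm at 0.75 rad (about 5 N at 60 mm from the hinge). A capsule's weight does not open it. From about 0.65 rad a capsule can roll down it and off its free edge into the box.
- tray_grip (a point): Grip point, middle of the grip tab of the loose yellow tray (about 0.22 kg). Axes are the tray's: z up, +y to its open mouth. 85 mm above the tray's underside, 11 mm behind its rear wall. The tab is a plate 50 mm wide (x), 10 mm thick, leaning back by 0.35 rad (top towards -y), reaching 20 mm past this point up its slope. Grip it across its thickness, fingers along its slope.
- tray_edge (a point): Middle of the front edge of the tray's underside: 151 mm ahead (+y) of the grip point and 85 mm below it. Same axes. The tray is 74 mm wide (x), 140 mm long (y); floor 5 mm thick, side walls 4 mm thick and 42 mm high, rear wall 8 mm thick and 50 mm high; no front wall, only a lip 4 mm thick that rises 6 mm above the floor.
- capsule_a_center (a point): Centre of a white plastic capsule, a ball of 60 mm diameter with a thin grey seam, about 45 g. At the start it lies in the rear half of the tray. Tipping the tray mouth down, the front capsule (pushed by the rear one) rolls over the lip from about 0.36 rad, the last one from about 0.65 rad.
- capsule_b_center (a point): Centre of the other, identical capsule, at the start in the front half of the tray.
- display_center (a point): Bystander: centre of a loose yellow display box, 60 by 110 by 45 mm high, with a black stick knob on top.
- turret_center (a point): Bystander: centre of a loose yellow printed turret (like a bobbin), 68 mm in diameter, 74 mm high, standing upright.
- screwdriver_grip (a point): Bystander: grip of a loose screwdriver, 190 mm long, lying on the table.
Not all that is in view belongs to the job. What is shaped like the part that bears tray_grip but red or turquoise is not meant.

How it is judged:
On the way:
1. both capsules are inside the box while the tray still presses the flap open (flap past 0.3 rad, pressed by the tray) (z of capsule_a_center in the frame of hopper between 0 and 0.08 m and x of capsule_a_center in the frame of hopper between -0.06 and 0.06 m and y of capsule_a_center in the frame of hopper between -0.105 and 0.135 m and z of capsule_b_center in the frame of hopper between 0 and 0.08 m and x of capsule_b_center in the frame of hopper between -0.06 and 0.06 m and y of capsule_b_center in the frame of hopper between -0.105 and 0.135 m and value of joint flap above 0.3 rad and contact force between tray and flap above 0.3 N), for 0.1 s.
At the end, for the whole second after the job is handed in: Both capsules are inside the vending box (centres below 80 mm and within its walls), the flap is shut (below 0.08 rad), and the tray stands upright on the table (tilt under 0.1 rad, grip point 77 to 93 mm above the table), still, not touching the box (z of capsule_a_center in the frame of hopper between 0 and 0.08 m and x of capsule_a_center in the frame of hopper between -0.06 and 0.06 m and y of capsule_a_center in the frame of hopper between -0.105 and 0.135 m and z of capsule_b_center in the frame of hopper between 0 and 0.08 m and x of capsule_b_center in the frame of hopper between -0.06 and 0.06 m and y of capsule_b_center in the frame of hopper between -0.105 and 0.135 m and value of joint flap below 0.08 rad and angle between tray_grip's own z axis and vertical below 0.1 rad and height (world z) of tray_grip between 0.077 and 0.093 m and linear speed of tray below 0.03 m/s and contact force between tray and hopper below 0.1 N).
It fails at once if the display box is shifted by more than 20 mm (distance of display_center from where it was at the start of the episode above 0.02 m).
It fails at once if the turret is shifted by more than 20 mm (distance of turret_center from where it was at the start of the episode above 0.02 m).
It fails at once if the screwdriver is shifted by more than 20 mm (distance of screwdriver_grip from where it was at the start of the episode above 0.02 m).
It also fails if it takes over 58 s, if anything falls off the work surface, if the arm or the gripper's body presses on something with over 40 N, if the wrist force passes 120 N, or if a joint passes its speed limit or range.

### The arm

A 7-joint arm with a two-finger parallel gripper is mounted at the origin on the work surface. World frame = base frame: x ahead of the robot, y to its left, z up, the work surface at z = 0. Lengths are in m, angles in rad, forces in N, time in s.
With the tool pointing down it reaches from about 0.4 to 0.85 m from the base axis. Payload 10.4 kg.
Tool frame: the origin (TCP) lies between the finger pads; the fingertips stand 22 mm ahead of it and the grasp point (between the pads) lies 3 mm ahead of it; z points along the fingers, y is the line along which they close (so a half turn about z gives the same grasp; the last joint's range is limited). The gripper opens to 85 mm and grips with 20 to 120 N. Pads are 22 mm wide; open, the fingers measure 114 mm over their backs; the gripper's body (76 mm by 85 mm) begins 54 mm behind the grasp point. The pads swing forward as they close: fully open they stand 13 mm farther back than shut.
Start: joints at [1.244, 0.332, -0.065, 1.46, 0.022, 1.35, -0.088], TCP at [0.187, -0.596, 0.253] pointing down, gripper open.
Joint ranges: [-2.6, 2.6], [-0.5, 2.12], [-1.47, 1.34], [0.16, 2.42], [-1.27, 4.41], [0.06, 2.06], [-2.6, 2.6]. Speed limits (rad/s): [2.22, 2.22, 2.79, 2.79, 3.14, 3.14, 3.14].

### API

Orientations are given as a unit quaternion [x, y, z, w].
In Python, from workcell import manip, camera, ticket, boxes_of, outline_of gives the robot as it stands.
- The arm moves only by the tool carry_out, never from a script. Its argument "deltas" is a list of rows, each a list of 5 numbers: the shift along the tool's x, y, z as a fraction of full scale, then the turn about the tool's z as a fraction of full scale, then the opening, from -1 (shut) to 1 (fully open), so that 0 is half open. In form: [[tx, ty, tz, spin, gripper], ...]. A call has 1 to 20 rows; each row is the pose to reach, as a shift and turn from the pose commanded when the call began, along the tool's axes at that moment; what a row does not reach only later rows make up. Full scale, the value 1, is 150 mm for a shift and 30 degrees for a turn. A row lasts 1/8 s, in which the tool goes at most 62.5 mm and 10.7 degrees, less where a joint would pass 70% of its speed; a pose out of reach is approached as far as the arm can. A call with a number of a shift or a turn outside -1 to 1 is refused whole. A call with a gripper value outside its range is refused whole. The fingers move at their own pace and stop on an object; "force" is the grip in N (left out, the last holds). Time passes only in rows, so rows that repeat a pose let the fingers close. It gives the time, the measured TCP pose, the force, the opening and the grip force at its end, in the units of the state.
- manip.get_obs(): the state, without advancing time (a new reading comes with each control period).
- camera(name): name is "side" or "top" or "wrist"; returns a dict with "img" (400x640x3 uint8, red, green, blue), "depth" (400x640 float32, m along the optical axis (not along the pixel's ray), 0 where there is no reading), "vertical_fov" (degrees; the focal length in pixels is half the picture's height over the tangent of half this angle, whatever the lens; pixels are square), "cx", "cy" (the principal point, pixels), "R" (3x3) and "t" (3): a world point X has camera coordinates R X + t. Camera axes: x right, y down, z forward; pixel columns grow to the right and rows downward; lengths in m; the calibration is good to about 2 mm. The wrist camera is an equidistant fisheye: a pixel r from the principal point sees the ray r / f radians off the axis. A picture is of the moment at which its call begins.
- ticket.hand_in(): hands the job in; it is judged then, once.
Trained networks look in a picture, given as the dict that the camera call returned (one of the last four; its "shot" number tells which), for a name from the list of things; names that differ only in an ending like _2 or _b are one class to them, and where a whole thing is asked for, a point or a joint stands for the part that bears it (a point fixed in the world has none). Each returns a list of dicts, best first, with "conf" (0 to 1); they miss things now and then, are a little off and sometimes report something else, mostly with a low value. They report only what shows in the picture. A call takes as long as a camera call. They do not tell look-alikes from the thing itself.
- boxes_of(query, picture): "position" ([x, y, z] in m, in world coordinates, good to about 4 mm: the middle of the surface that is visible of it).
- outline_of(query, picture): "region" (400x640 bool, what is visible of it).
The state is a dict: "clock": time; "joint_pos": joint angles; "joint_velocities": joint speeds; "tau": joint torques, N m; "position": TCP position; "ee_rot": TCP orientation; "ft_force": force on the tool from outside, world axes, zero at the start; "torque": the same for the moment, N m; "grip_width": opening from 0.0 (shut) to 1.0 (fully open); "grasp_force": force on a finger pad.
Only numpy, scipy, OpenCV 4.12 (cv2) and the standard library are available. Lean on these libraries where they do the work, as an engineer would, in place of code of your own. Each camera call takes 0.05 s, during which the arm holds its last target. There are 200 camera calls.

## Working session

There is one attempt and no reset: what is moved stays moved. The work goes in short steps, Python scripts to look and compute and a tool call to move; the robot and the scene stay as the last step left them, time stands still between calls to the robot, and variables do not carry over. Pictures are saved under pics/ and viewed, at most 10 in all, crops included, and the job is handed in when it is done.

Besides the shell and the picture viewer there is one more tool, called after "Emit:" as name([rows], argument=value, ...), one row to a line, values as JSON. carry_out: Moves the arm, as the interface text tells. Its arguments: {"type":"object","properties":{"deltas":{"type":"array","items":{"type":"array","items":{"type":"number"}}},"force":{"type":"number"}},"required":["deltas"]}

```bash
ls; mkdir -p pics
cat > h.py <<'E'
import numpy as np, cv2
from scipy.spatial.transform import Rotation as Ro
from workcell import manip, camera, ticket, boxes_of, outline_of
def K(c): return 200/np.tan(np.radians(c['vertical_fov'])/2)
def world(c,u,v,d=None):
    d=c['depth'][v,u] if d is None else d
    f=K(c); p=np.stack([(u-c['cx'])/f*d,(v-c['cy'])/f*d,d],-1)
    return (p-c['t'])@c['R']
def cloud(c,m):
    v,u=np.nonzero(m&(c['depth']>0)); return world(c,u,v),u,v
def save(c,n): cv2.imwrite('pics/'+n,cv2.cvtColor(c['img'],cv2.COLOR_RGB2BGR))
E
python3 - <<'E'
from h import *
o=manip.get_obs(); print({k:np.round(v,3) for k,v in o.items()})
print(Ro.from_quat(o['ee_rot']).as_matrix().round(3))
for n in ('side','top'):
    c=camera(n); save(c,n+'0.png'); print(n,c['vertical_fov'],(-c['R'].T@c['t']).round(3))
    for q in ('hopper','flap_hinge','tray_grip','tray_edge','capsule_a_center','display_center','turret_center','screwdriver_grip'):
        print(q,[(round(d['conf'],2),np.round(d['position'],3)) for d in boxes_of(q,c)][:4])
E
```

```text
pics
{'clock': np.float64(0.0), 'joint_pos': array([ 1.244,  0.333, -0.065,  1.461,  0.022,  1.35 , -0.089]), 'joint_velocities': array([-0.   ,  0.001, -0.001, -0.001,  0.   ,  0.   , -0.002]), 'tau': array([ 0.0000e+00, -6.2543e+01,  5.0000e-02, -3.9161e+01,  1.6000e-02,
        1.0000e-02, -0.0000e+00]), 'position': array([ 0.187, -0.596,  0.253]), 'ee_rot': array([ 0.988,  0.151, -0.   , -0.001]), 'ft_force': array([ 0.47 ,  0.313, -0.497]), 'torque': array([ 0.01 , -0.008,  0.001]), 'grasp_force': np.float64(0.0), 'grip_width': np.float64(1.0)}
[[ 0.954  0.299 -0.   ]
 [ 0.299 -0.954  0.001]
 [-0.    -0.001 -1.   ]]
side 42.232113846754466 [0.232 0.724 1.043]
hopper [(0.62, array([0.494, 0.208, 0.156]))]
flap_hinge [(0.67, array([0.498, 0.207, 0.157]))]
tray_grip [(0.7, array([ 0.408, -0.341,  0.023])), (0.63, array([ 0.598, -0.314,  0.042]))]
tray_edge [(0.92, array([ 0.404, -0.338,  0.023])), (0.9, array([ 0.774, -0.376,  0.025])), (0.86, array([ 0.591, -0.315,  0.042]))]
capsule_a_center [(0.56, array([ 0.588, -0.285,  0.056]))]
display_center [(0.9, array([0.744, 0.09 , 0.049]))]
turret_center [(0.98, array([ 0.758, -0.126,  0.072]))]
screwdriver_grip [(0.61, array([0.555, 0.414, 0.022]))]
top 56.541776909572924 [0.524 0.02  1.117]
hopper [(0.85, array([0.512, 0.163, 0.159]))]
flap_hinge [(0.96, array([0.513, 0.165, 0.161]))]
tray_grip [(0.93, array([ 0.78 , -0.378,  0.008])), (0.72, array([ 0.597, -0.312,  0.041])), (0.69, array([ 0.401, -0.331,  0.013]))]
tray_edge [(0.83, array([ 0.775, -0.376,  0.008])), (0.69, array([ 0.399, -0.334,  0.004])), (0.61, array([ 0.596, -0.316,  0.042]))]
capsule_a_center []
display_center [(0.77, array([0.752, 0.077, 0.043]))]
turret_center [(0.82, array([ 0.76 , -0.132,  0.072]))]
screwdriver_grip [(0.74, array([0.56 , 0.404, 0.028]))]
```

```bash
python3 -c "
import cv2,numpy as np
cv2.imwrite('pics/both0.png',cv2.resize(np.vstack([cv2.imread('pics/side0.png'),cv2.imread('pics/top0.png')]),(480,600),interpolation=cv2.INTER_AREA))"
```

```text
(no output)
```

View pics/top0.png

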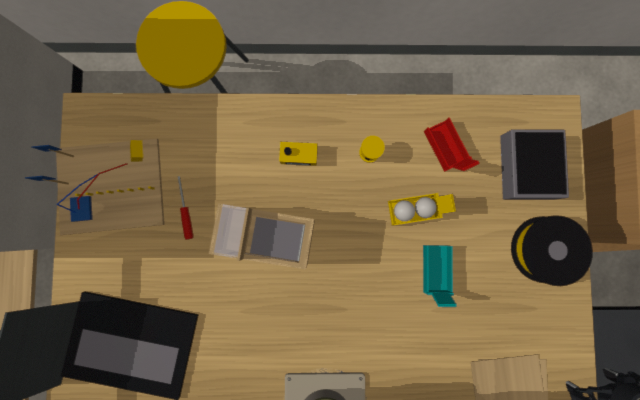

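View pics/side0.png

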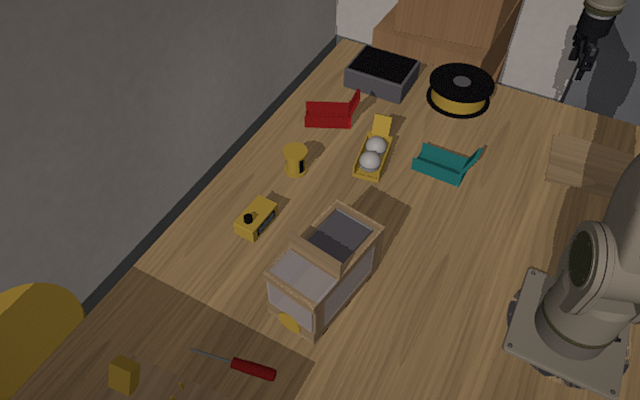

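Run:
```python
from h import *
c=camera('top')
H,W=c['depth'].shape
vv,uu=np.mgrid[:H,:W]; P=world(c,uu,vv)
hsv=cv2.cvtColor(c['img'],cv2.COLOR_RGB2HSV)
yel=(hsv[...,0]>18)&(hsv[...,0]<35)&(hsv[...,1]>150)&(c['depth']>0)
reg=lambda x0,x1,y0,y1:(P[...,0]>x0)&(P[...,0]<x1)&(P[...,1]>y0)&(P[...,1]<y1)
def rect(m,n):
    p=P[m][:,:2].astype(np.float32); r=cv2.minAreaRect(p*1000)
    print(n,m.sum(),np.round(r,2).tolist() if 0 else r, cv2.boxPoints(r).round(0).tolist())
T=reg(.5,.7,-.48,-.2)&yel
z=P[...,2]
print('tray z hist',np.histogram(z[T],bins=np.arange(0,.13,.01)))
rect(T&(z>.033)&(z<.053),'walls')
rect(T&(z>.06),'tab'); 
t=P[T&(z>.06)]; print(t.mean(0),t.max(0),t.min(0))
B=reg(.38,.62,.02,.4)
print('box z',np.histogram(z[B],bins=np.arange(.1,.25,.01)))
rect(B&(z>.15)&(z<.172),'boxtop'); rect(B&(z>.2)&(z<.22),'backstop')
# capsules
wh=(hsv[...,1]<60)&(hsv[...,2]>120)&reg(.5,.7,-.45,-.2)&(z>.03)
n,l=cv2.connectedComponents(wh.astype(np.uint8))
for i in range(1,n):
    q=P[l==i]
    if len(q)>30:
        A=np.c_[2*q,np.ones(len(q))]; s=np.linalg.lstsq(A,(q**2).sum(1),rcond=None)[0]
        print('caps',len(q),s[:3].round(4),np.sqrt(s[3]+s[:3]@s[:3]).round(4))
for n,g in (('disp',reg(.7,.82,.0,.16)),('tur',reg(.7,.82,-.2,-.08)),('scr',reg(.45,.7,.36,.45))):
    rect(g&(z>.015),n)
save(c,'t1.png')
```

```text
tray z hist (array([247,  25,  25,  91, 113,  49,  41,  45,  42,  50,  68,   0]), array([0.  , 0.01, 0.02, 0.03, 0.04, 0.05, 0.06, 0.07, 0.08, 0.09, 0.1 ,
       0.11, 0.12]))
walls 216 ((588.0820922851562, -264.3311767578125), (73.97394561767578, 139.90489196777344), 8.934686660766602) [[541.0, -201.0], [562.0, -339.0], [635.0, -328.0], [614.0, -189.0]]
tab 246 ((600.3938598632812, -343.1669921875), (49.55649948120117, 26.644193649291992), 9.010912895202637) [[574.0, -334.0], [578.0, -360.0], [627.0, -352.0], [623.0, -326.0]]
[ 0.59997234 -0.34120554  0.0868389 ] [ 0.62484946 -0.32682434  0.10723349] [ 0.57428096 -0.35843679  0.06015146]
box z (array([   1,    3,    5,    0,    3, 3397,  987,   39,   42,   42,  131,
         38,    0,    0]), array([0.1 , 0.11, 0.12, 0.13, 0.14, 0.15, 0.16, 0.17, 0.18, 0.19, 0.2 ,
       0.21, 0.22, 0.23, 0.24]))
boxtop 4391 ((511.1706848144531, 164.5949249267578), (249.9507293701172, 130.04757690429688), 80.65914916992188) [[427.0, 52.0], [555.0, 31.0], [596.0, 277.0], [467.0, 298.0]]
backstop 169 ((517.7098388671875, 202.7767333984375), (7.096368789672852, 129.74656677246094), 80.91426849365234) [[453.0, 210.0], [581.0, 189.0], [582.0, 196.0], [454.0, 217.0]]
caps 271 [ 0.5929 -0.2933  0.0365] 0.0276
caps 276 [ 0.5829 -0.2311  0.0367] 0.0275
disp 833 ((752.720703125, 78.67289733886719), (110.2195053100586, 62.7276611328125), 87.47883605957031) [[719.0, 25.0], [782.0, 22.0], [786.0, 132.0], [724.0, 135.0]]
tur 462 ((763.7964477539062, -135.51654052734375), (64.86084747314453, 67.10602569580078), 44.569515228271484) [[717.0, -134.0], [764.0, -182.0], [810.0, -137.0], [763.0, -89.0]]
scr 297 ((591.4447631835938, 415.92852783203125), (183.05274963378906, 26.014751434326172), 11.262382507324219) [[499.0, 411.0], [504.0, 385.0], [684.0, 421.0], [679.0, 447.0]]
```

```bash
cat >> h.py <<'E'
def plan(tgt,yaw,start=None):
    """print calls (tx,ty,tz,spin fractions) to world tgt with tool-x yaw (deg), from measured pose"""
    o=manip.get_obs(); R=Ro.from_quat(o['ee_rot']).as_matrix()
    p=np.array(o['position']) if start is None else np.array(start[0]); y=np.degrees(np.arctan2(R[1,0],R[0,0])) if start is None else start[1]
    print('at',p.round(4),round(y,2),'tilt',R[2].round(4),'t',round(float(o['clock']),2))
    for _ in range(6):
        d=np.array(tgt)-p; a=(yaw-y+180)%360-180
        if np.abs(d).max()<5e-4 and abs(a)<.1: break
        c,s=np.cos(np.radians(y)),np.sin(np.radians(y))
        M=np.array([[c,s,0],[s,-c,0],[0,0,-1]])
        f=M@d/.15; sp=-a/30; k=min(1,.999/np.abs(f).max(),.999/max(abs(sp),1e-9))
        print((f*k).round(3),round(sp*k,3)); p=p+d*k; y+=a*k
    return p,y
E
python3 - <<'E'
from h import *
plan([.601,-.3465,.24],98.93)
E
```

```text
at [ 0.187  -0.5964  0.2533] 17.41 tilt [-0.  0. -1.] t 0.95
[ 0.999 -0.244  0.028] -0.867
[0.999 0.218 0.028] -0.862
[0.923 0.725 0.032] -0.989
```

Emit:
carry_out([
  [0.33,-0.08,0.01,-0.29,1],
  [0.67,-0.16,0.02,-0.58,1],
  [1,-0.244,0.028,-0.867,1],
  [1,-0.244,0.028,-0.867,1],
])

```text
clock: 1.45
position: [0.3238, -0.5134, 0.2492]
ee_rot: [0.927, 0.374, 0.001, -0.0]
ft_force: [-0.6, -0.6, 0.3]
grip_width: 1.002
grasp_force: 0.0
```

Emit:
carry_out([
  [0.33,0.07,0.01,-0.29,1],
  [0.67,0.145,0.02,-0.57,1],
  [1,0.218,0.028,-0.862,1],
  [1,0.218,0.028,-0.862,1],
])

```text
clock: 1.95
position: [0.4539, -0.4342, 0.2447]
ee_rot: [0.821, 0.571, 0.001, -0.0]
ft_force: [-0.7, -0.0, -0.8]
grip_width: 1.001
grasp_force: 0.0
```

Emit:
carry_out([
  [0.31,0.24,0.01,-0.33,1],
  [0.62,0.48,0.02,-0.66,1],
  [0.923,0.725,0.032,-0.989,1],
  [0.923,0.725,0.032,-0.989,1],
  [0.923,0.725,0.032,-0.989,1],
])

```text
clock: 2.58
position: [0.6003, -0.348, 0.2397]
ee_rot: [0.651, 0.759, -0.001, -0.0]
ft_force: [-0.9, -0.5, -0.5]
grip_width: 1.002
grasp_force: 0.0
```

Run:
```python
from h import *
plan([.601,-.3465,.094],98.93)
print(manip.get_obs()['joint_pos'].round(2))
```

```text
at [ 0.6003 -0.348   0.2397] 98.74 tilt [-7.0e-04 -1.2e-03 -1.0e+00] t 2.58
[0.009 0.006 0.972] -0.006
[ 0.76  0.53 -0.45  1.25  0.23  1.41  0.48]
```

Emit:
carry_out([
  [0.009,0.006,0.33,0,1],
  [0.009,0.006,0.66,0,1],
  [0.009,0.006,0.97,0,1],
  [0.009,0.006,0.97,0,1],
  [0.009,0.006,0.97,0,1],
  [0.009,0.006,0.97,0,-1],
  [0.009,0.006,0.97,0,-1],
  [0.009,0.006,0.97,0,-1],
  [0.009,0.006,0.97,0,-1],
  [0.009,0.006,0.97,0,-1],
  [0.009,0.006,0.97,0,-1],
], force=110)

```text
clock: 3.95
position: [0.6027, -0.3458, 0.0968]
ee_rot: [0.65, 0.76, -0.0, 0.002]
ft_force: [-2.1, -1.6, 7.5]
grip_width: 0.56
grasp_force: 113.4
```

Emit:
carry_out([
  [0,0,-0.04,0,-1],
  [0,0,-0.1,0,-1],
  [0,0,-0.15,0,-1],
  [0,0,-0.15,0,-1],
])

```text
clock: 4.45
position: [0.6024, -0.3449, 0.1181]
ee_rot: [0.65, 0.76, 0.0, 0.001]
ft_force: [1.2, 0.1, -4.0]
grip_width: 0.563
grasp_force: 113.6
```

```bash
cat >> h.py <<'E'
def tray(c,lo,hi):
    """yellow points in world box"""
    vv,uu=np.mgrid[:400,:640]; P=world(c,uu,vv)
    hsv=cv2.cvtColor(c['img'],cv2.COLOR_RGB2HSV)
    m=(hsv[...,0]>18)&(hsv[...,0]<35)&(hsv[...,1]>150)&(c['depth']>0)
    return P[m&((P>lo)&(P<hi)).all(-1)]
def pose():
    o=manip.get_obs(); R=Ro.from_quat(o['ee_rot']).as_matrix(); return np.array(o['position']),R
def intool(q):
    """points -> (fwd, lateral, up) from TCP"""
    p,R=pose(); return (q-p)@R*np.array([1,1,-1])
E
python3 - <<'E'
from h import *
for n in('side','top'):
    c=camera(n); save(c,n+'2.png'); q=intool(tray(c,[.45,-.5,.0],[.72,-.1,.3]))
    print(n,len(q))
    a=q[np.abs(q[:,2])<.012];print('tab',len(a),a.min(0).round(3),a.max(0).round(3))
    for f in np.arange(0,.16,.02):
        s=q[(q[:,0]>f)&(q[:,0]<f+.02)]
        if len(s): print(f.round(2),s.min(0).round(3),s.max(0).round(3))
E
```

```text
side 950
tab 134 [-0.01  -0.025 -0.012] [0.014 0.024 0.01 ]
0.0 [ 0.    -0.036 -0.115] [0.02  0.035 0.014]
0.02 [ 0.02  -0.037 -0.115] [ 0.04   0.035 -0.04 ]
0.04 [ 0.041 -0.037 -0.116] [ 0.06   0.036 -0.051]
0.06 [ 0.06  -0.036 -0.096] [ 0.079  0.035 -0.054]
0.08 [ 0.081 -0.036 -0.117] [ 0.099  0.035 -0.052]
0.1 [ 0.101 -0.037 -0.116] [ 0.12   0.035 -0.052]
0.12 [ 0.12  -0.037 -0.116] [ 0.14   0.035 -0.055]
0.14 [ 0.14  -0.036 -0.102] [ 0.155  0.037 -0.053]
top 837
tab 78 [-0.002 -0.025 -0.012] [0.009 0.023 0.009]
0.0 [ 0.    -0.04  -0.117] [0.02  0.039 0.058]
0.02 [ 0.02  -0.04  -0.116] [0.04  0.036 0.113]
0.04 [ 0.041 -0.038 -0.115] [ 0.06   0.04  -0.052]
0.06 [ 0.06  -0.038 -0.098] [ 0.08   0.036 -0.052]
0.08 [ 0.08  -0.038 -0.117] [ 0.1    0.04  -0.052]
0.1 [ 0.1   -0.04  -0.117] [ 0.118  0.04  -0.053]
0.12 [ 0.12  -0.038 -0.099] [ 0.14   0.036 -0.055]
0.14 [ 0.14  -0.038 -0.114] [ 0.152  0.035 -0.052]
```

View pics/side2.png

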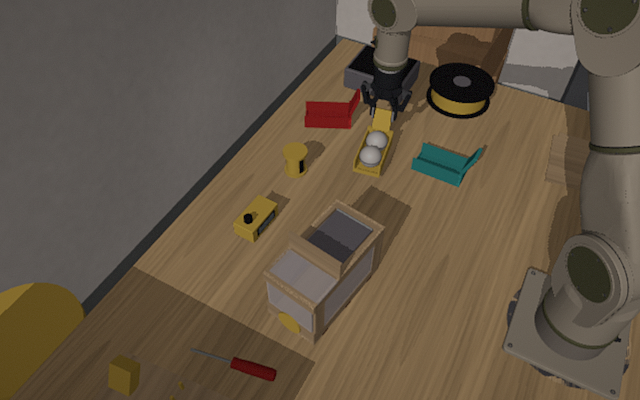

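Run:
```python
from h import *
plan([.4881,.0235,.28],80.66)
```

```text
at [ 0.6019 -0.3448  0.117 ] 98.95 tilt [-0.e+00 -1.e-04 -1.e+00] t 4.55
[ 0.999 -0.144 -0.427] 0.239
[ 0.999 -0.275 -0.438] 0.246
[ 0.483 -0.203 -0.222] 0.124
```

Emit:
carry_out([
  [0,0,-0.08,0,-1],
  [0,0,-0.25,0,-1],
  [0.03,0,-0.45,0.03,-1],
  [0.1,-0.02,-0.65,0.06,-1],
  [0.22,-0.04,-0.85,0.1,-1],
  [0.38,-0.07,-0.95,0.14,-1],
  [0.55,-0.1,-1,0.19,-1],
  [0.7,-0.12,-1,0.22,-1],
  [0.82,-0.13,-1,0.24,-1],
  [0.91,-0.14,-1,0.24,-1],
  [0.97,-0.144,-1,0.24,-1],
  [1,-0.144,-1,0.24,-1],
  [1,-0.144,-1,0.24,-1],
])

```text
clock: 6.18
position: [0.5574, -0.2001, 0.2671]
ee_rot: [0.696, 0.718, -0.0, 0.0]
ft_force: [-0.1, -0.8, -3.4]
grip_width: 0.564
grasp_force: 113.7
```

Run:
```python
from h import *
plan([.4881,.0235,.28],80.66)
```

```text
at [ 0.5574 -0.2001  0.2671] 91.74 tilt [-1.e-04 -0.e+00 -1.e+00] t 6.17
[ 0.999 -0.276 -0.057] 0.245
[ 0.483 -0.203 -0.029] 0.124
```

Emit:
carry_out([
  [0.03,-0.01,-0.02,0.01,-1],
  [0.1,-0.03,-0.05,0.03,-1],
  [0.22,-0.06,-0.08,0.06,-1],
  [0.38,-0.1,-0.087,0.1,-1],
  [0.55,-0.15,-0.087,0.14,-1],
  [0.7,-0.19,-0.087,0.18,-1],
  [0.82,-0.23,-0.087,0.21,-1],
  [0.91,-0.25,-0.087,0.23,-1],
  [0.97,-0.27,-0.087,0.245,-1],
  [1,-0.276,-0.087,0.245,-1],
])

```text
clock: 7.42
position: [0.5113, -0.051, 0.2803]
ee_rot: [0.741, 0.672, 0.0, 0.0]
ft_force: [-0.5, -1.2, -2.6]
grip_width: 0.559
grasp_force: 113.7
```

Emit:
carry_out([
  [0.03,-0.01,0,0.03,-1],
  [0.1,-0.04,0,0.06,-1],
  [0.2,-0.08,0,0.09,-1],
  [0.3,-0.125,0,0.124,-1],
  [0.39,-0.165,0,0.124,-1],
  [0.45,-0.19,0,0.124,-1],
  [0.483,-0.203,0,0.124,-1],
  [0.483,-0.203,0,0.124,-1],
])

```text
clock: 8.43
position: [0.4881, 0.0239, 0.2802]
ee_rot: [0.762, 0.647, -0.0, 0.0]
ft_force: [0.6, -0.6, -3.5]
grip_width: 0.56
grasp_force: 113.7
```

```bash
cat >> h.py <<'E'
BO=np.array([.5088,.1498,0]); BR=np.array([[.9868,.162,0],[-.162,.9868,0],[0,0,1.]])
def inbox(q): return (np.asarray(q)-BO)@BR
def look(n):
    for k in('side','top'):
        c=camera(k); save(c,n+k+'.png'); q=inbox(tray(c,[.35,-.25,.1],[.68,.26,.5]))
        q=q[np.abs(q[:,0])<.07]; print(k,len(q))
        if len(q):
            w=q[np.abs(np.abs(q[:,0])-.035)<.006]
            for y in np.arange(-.2,.06,.02):
                s=w[(w[:,1]>y)&(w[:,1]<y+.02)]
                if len(s)>2: print(' %.2f zmax %.3f zmin %.3f x %.3f %.3f ymax %.3f'%(y,s[:,2].max(),s[:,2].min(),s[:,0].min(),s[:,0].max(),s[:,1].max()))
        hsv=cv2.cvtColor(c['img'],cv2.COLOR_RGB2HSV); vv,uu=np.mgrid[:400,:640]; P=inbox(world(c,uu,vv))
        wm=(hsv[...,1]<60)&(hsv[...,2]>120)&(np.abs(P[...,0])<.06)&(P[...,1]>-.2)&(P[...,1]<.1)&(P[...,2]>.165)&(c['depth']>0)
        nn,l=cv2.connectedComponents(wm.astype(np.uint8))
        for i in range(1,nn):
            if (l==i).sum()>40: print(' white',(l==i).sum(),P[l==i].mean(0).round(3),P[l==i].max(0).round(3))
    p,R=pose(); print('TCP box',inbox(p).round(4),'yaw',np.degrees(np.arctan2(R[1,0],R[0,0])).round(2),'t',manip.get_obs()['clock'],manip.get_obs()['ft_force'].round(1))
E
python3 - <<'E'
from h import *
look('a')
E
```

```text
side 1897
 -0.12 zmax 0.235 zmin 0.182 x -0.037 0.036 ymax -0.100
 -0.10 zmax 0.228 zmin 0.181 x -0.038 0.036 ymax -0.080
 -0.08 zmax 0.228 zmin 0.181 x -0.038 0.036 ymax -0.060
 -0.06 zmax 0.226 zmin 0.181 x -0.038 0.035 ymax -0.040
 -0.04 zmax 0.226 zmin 0.162 x -0.038 0.036 ymax -0.020
 -0.02 zmax 0.226 zmin 0.181 x -0.038 0.035 ymax -0.000
 -0.00 zmax 0.226 zmin 0.179 x -0.038 0.035 ymax 0.020
 0.02 zmax 0.226 zmin 0.179 x -0.038 0.038 ymax 0.025
 white 78 [-0.027 -0.088  0.65 ] [ 0.011 -0.075  0.655]
 white 66 [-0.014 -0.091  0.466] [ 0.018 -0.083  0.469]
 white 403 [-0.011 -0.046  0.235] [ 0.016 -0.031  0.248]
 white 494 [-0.01   0.015  0.233] [0.016 0.031 0.248]
top 193
 -0.08 zmax 0.226 zmin 0.221 x 0.032 0.035 ymax -0.060
 -0.06 zmax 0.224 zmin 0.222 x 0.034 0.034 ymax -0.041
 -0.04 zmax 0.227 zmin 0.185 x -0.038 0.035 ymax -0.020
 -0.02 zmax 0.226 zmin 0.183 x -0.038 0.035 ymax -0.000
 -0.00 zmax 0.228 zmin 0.186 x -0.038 0.035 ymax 0.020
 0.02 zmax 0.225 zmin 0.160 x -0.039 0.033 ymax 0.032
 white 3586 [-0.012 -0.137  0.647] [ 0.052 -0.093  0.664]
 white 452 [-0.005 -0.174  0.651] [ 0.049 -0.154  0.658]
 white 355 [-0.005  0.004  0.24 ] [0.021 0.029 0.251]
 white 416 [-0.02  -0.088  0.65 ] [ 0.022 -0.071  0.658]
 white 375 [-0.02  -0.098  0.65 ] [ 0.024 -0.082  0.657]
TCP box [ 2.000e-04 -1.282e-01  2.801e-01] yaw 80.64 t 8.525 [ 0.3 -0.2 -2.1]
```

Emit:
carry_out([
  [0.01,0,0.04,0,-1],
  [0.03,0,0.09,0,-1],
  [0.06,0,0.13,0,-1],
  [0.09,0,0.133,0,-1],
  [0.12,0,0.133,0,-1],
  [0.14,0,0.133,0,-1],
  [0.16,0,0.133,0,-1],
  [0.17,0,0.133,0,-1],
  [0.175,0,0.133,0,-1],
])

```text
clock: 9.65
position: [0.4924, 0.0497, 0.2602]
ee_rot: [0.762, 0.647, -0.0, 0.0]
ft_force: [0.2, 0.0, -3.6]
grip_width: 0.559
grasp_force: 113.7
```

Emit:
carry_out([
  [0,0,0,0,-1],
  [0,0,0,0,-1],
  [0,0,0,0,-1],
], force=20)

```text
clock: 10.02
position: [0.4924, 0.0496, 0.2602]
ee_rot: [0.762, 0.647, -0.0, 0.0]
ft_force: [-0.3, 0.7, -3.3]
grip_width: 0.569
grasp_force: 113.7
```

Run:
```python
from h import *
look('b')
```

```text
side 1588
 -0.10 zmax 0.215 zmin 0.156 x -0.038 0.037 ymax -0.080
 -0.08 zmax 0.207 zmin 0.156 x -0.038 0.036 ymax -0.060
 -0.06 zmax 0.206 zmin 0.156 x -0.038 0.036 ymax -0.041
 -0.04 zmax 0.205 zmin 0.156 x -0.038 0.035 ymax -0.020
 -0.02 zmax 0.206 zmin 0.159 x -0.038 0.036 ymax -0.000
 -0.00 zmax 0.206 zmin 0.156 x -0.038 0.036 ymax 0.020
 0.02 zmax 0.206 zmin 0.166 x -0.038 0.037 ymax 0.039
 0.04 zmax 0.206 zmin 0.194 x -0.038 0.036 ymax 0.047
 white 65 [-0.012 -0.139  0.633] [ 0.016 -0.126  0.637]
 white 41 [-0.054 -0.102  0.635] [-0.046 -0.096  0.639]
 white 79 [-0.024 -0.061  0.629] [ 0.013 -0.045  0.637]
 white 63 [-0.014 -0.065  0.446] [ 0.017 -0.058  0.45 ]
 white 398 [-0.009 -0.027  0.216] [ 0.017 -0.011  0.23 ]
 white 398 [-0.007  0.033  0.216] [0.018 0.05  0.229]
top 153
 -0.04 zmax 0.203 zmin 0.201 x 0.034 0.034 ymax -0.022
 -0.02 zmax 0.207 zmin 0.165 x 0.029 0.035 ymax -0.000
 -0.00 zmax 0.206 zmin 0.158 x -0.037 0.035 ymax 0.020
 0.02 zmax 0.208 zmin 0.158 x -0.039 0.035 ymax 0.040
 0.04 zmax 0.207 zmin 0.158 x -0.041 0.035 ymax 0.051
 white 3379 [-0.011 -0.111  0.628] [ 0.05  -0.064  0.646]
 white 414 [-0.    -0.147  0.631] [ 0.051 -0.124  0.64 ]
 white 582 [-0.015 -0.028  0.48 ] [0.025 0.051 0.64 ]
 white 351 [-0.021 -0.072  0.631] [ 0.022 -0.053  0.64 ]
TCP box [ 0.     -0.1015  0.2602] yaw 80.67 t 10.125 [ 0.9 -0.9 -3.1]
```

View pics/bside.png

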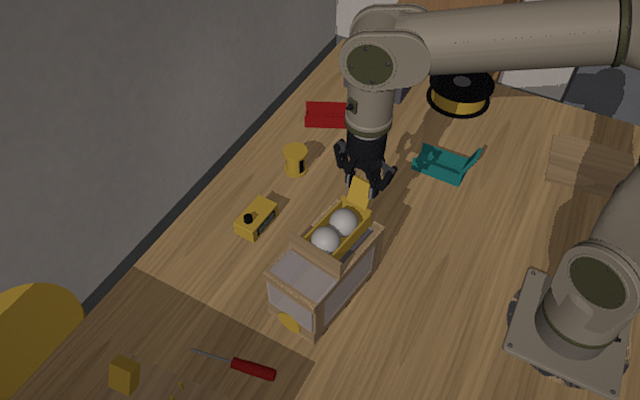

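Emit:
carry_out([
  [0,0,0,0,0.16],
  [0,0,0,0,-1],
  [0,0,0,0,-1],
  [0,0,0,0,-1],
], force=20)

```text
clock: 10.62
position: [0.4924, 0.0497, 0.2602]
ee_rot: [0.762, 0.647, -0.0, 0.0]
ft_force: [-0.1, 0.3, -3.4]
grip_width: 0.577
grasp_force: 21.4
```

Run:
```python
from h import *
look('c')
```

```text
side 1603
 -0.10 zmax 0.215 zmin 0.154 x -0.038 0.036 ymax -0.080
 -0.08 zmax 0.207 zmin 0.156 x -0.038 0.036 ymax -0.060
 -0.06 zmax 0.207 zmin 0.154 x -0.038 0.037 ymax -0.040
 -0.04 zmax 0.206 zmin 0.157 x -0.038 0.036 ymax -0.020
 -0.02 zmax 0.207 zmin 0.157 x -0.038 0.036 ymax -0.000
 -0.00 zmax 0.208 zmin 0.157 x -0.038 0.036 ymax 0.020
 0.02 zmax 0.207 zmin 0.165 x -0.038 0.037 ymax 0.040
 0.04 zmax 0.207 zmin 0.197 x -0.037 0.037 ymax 0.046
 white 85 [-0.001 -0.134  0.631] [ 0.04  -0.116  0.637]
 white 44 [-0.054 -0.102  0.636] [-0.045 -0.096  0.64 ]
 white 85 [-0.024 -0.061  0.629] [ 0.013 -0.041  0.637]
 white 64 [-0.015 -0.065  0.445] [ 0.015 -0.058  0.449]
 white 398 [-0.009 -0.027  0.216] [ 0.017 -0.011  0.23 ]
 white 406 [-0.007  0.033  0.217] [0.019 0.05  0.229]
top 152
 -0.04 zmax 0.208 zmin 0.203 x 0.034 0.034 ymax -0.022
 -0.02 zmax 0.207 zmin 0.158 x 0.029 0.035 ymax -0.000
 -0.00 zmax 0.205 zmin 0.160 x -0.037 0.035 ymax 0.020
 0.02 zmax 0.207 zmin 0.157 x -0.039 0.035 ymax 0.040
 0.04 zmax 0.208 zmin 0.161 x -0.041 0.035 ymax 0.051
 white 3366 [-0.011 -0.111  0.628] [ 0.05  -0.065  0.646]
 white 416 [-0.    -0.147  0.631] [ 0.052 -0.123  0.64 ]
 white 583 [-0.015 -0.028  0.482] [0.025 0.051 0.639]
 white 348 [-0.021 -0.072  0.631] [ 0.022 -0.053  0.639]
TCP box [ 0.     -0.1014  0.2602] yaw 80.68 t 10.725 [-0.4 -0.  -2.6]
```

Emit:
carry_out([
  [0.01,0,0,0,-1],
  [0.02,0,-0.005,0,-1],
  [0.025,0,-0.02,0,-1],
  [0.03,0,-0.035,0,-1],
  [0.03,0,-0.045,0,-1],
])

```text
clock: 11.35
position: [0.4932, 0.0544, 0.2672]
ee_rot: [0.762, 0.647, 0.0, 0.0]
ft_force: [-0.5, -1.5, -2.1]
grip_width: 0.577
grasp_force: 21.4
```

Run:
```python
from h import *
look('d')
```

```text
side 1595
 -0.10 zmax 0.220 zmin 0.157 x -0.038 0.036 ymax -0.080
 -0.08 zmax 0.218 zmin 0.157 x -0.037 0.036 ymax -0.060
 -0.06 zmax 0.213 zmin 0.156 x -0.038 0.036 ymax -0.040
 -0.04 zmax 0.210 zmin 0.158 x -0.038 0.036 ymax -0.020
 -0.02 zmax 0.211 zmin 0.157 x -0.038 0.037 ymax -0.000
 -0.00 zmax 0.207 zmin 0.154 x -0.038 0.036 ymax 0.020
 0.02 zmax 0.209 zmin 0.167 x -0.038 0.037 ymax 0.040
 0.04 zmax 0.206 zmin 0.196 x -0.038 0.037 ymax 0.047
 white 89 [-0.003 -0.131  0.637] [ 0.04  -0.111  0.644]
 white 43 [-0.054 -0.097  0.642] [-0.046 -0.084  0.645]
 white 92 [-0.026 -0.057  0.636] [ 0.014 -0.04   0.644]
 white 69 [-0.014 -0.061  0.452] [ 0.018 -0.053  0.455]
 white 414 [-0.008 -0.026  0.22 ] [ 0.018 -0.01   0.235]
 white 413 [-0.007  0.033  0.217] [0.02  0.052 0.231]
top 131
 -0.02 zmax 0.211 zmin 0.168 x 0.031 0.035 ymax -0.000
 -0.00 zmax 0.207 zmin 0.159 x 0.029 0.035 ymax 0.020
 0.02 zmax 0.208 zmin 0.157 x -0.039 0.035 ymax 0.040
 0.04 zmax 0.208 zmin 0.160 x -0.041 0.035 ymax 0.052
 white 3449 [-0.011 -0.106  0.635] [ 0.051 -0.061  0.653]
 white 426 [-0.    -0.142  0.638] [ 0.051 -0.119  0.645]
 white 490 [-0.017 -0.036  0.54 ] [0.025 0.051 0.646]
 white 354 [-0.021 -0.068  0.638] [ 0.021 -0.048  0.645]
TCP box [ 1.000e-04 -9.660e-02  2.672e-01] yaw 80.69 t 11.45 [ 0.5 -2.3 -2.6]
```

Emit:
carry_out([
  [0.018,0,-0.05,0,-1],
  [0.036,0,-0.1,0,-1],
  [0.055,0,-0.149,0,-1],
  [0.085,0,-0.19,0,-1],
  [0.115,0,-0.23,0,-1],
  [0.147,0,-0.27,0,-1],
  [0.183,0,-0.305,0,-1],
  [0.22,0,-0.338,0,-1],
  [0.258,0,-0.37,0,-1],
])

```text
clock: 12.58
position: [0.4995, 0.0928, 0.3228]
ee_rot: [0.762, 0.647, 0.0, 0.0]
ft_force: [-0.6, -3.1, -0.9]
grip_width: 0.586
grasp_force: 22.0
```

Run:
```python
from h import *
look('e')
```

```text
side 1700
 -0.10 zmax 0.249 zmin 0.226 x -0.037 0.034 ymax -0.080
 -0.08 zmax 0.419 zmin 0.215 x -0.038 0.037 ymax -0.060
 -0.06 zmax 0.265 zmin 0.201 x -0.038 0.036 ymax -0.040
 -0.04 zmax 0.253 zmin 0.196 x -0.038 0.037 ymax -0.020
 -0.02 zmax 0.241 zmin 0.186 x -0.038 0.037 ymax -0.000
 -0.00 zmax 0.233 zmin 0.160 x -0.038 0.036 ymax 0.020
 0.02 zmax 0.221 zmin 0.160 x -0.038 0.037 ymax 0.040
 0.04 zmax 0.214 zmin 0.196 x -0.038 0.037 ymax 0.047
 white 109 [-0.025 -0.018  0.689] [0.014 0.002 0.694]
 white 73 [-0.014 -0.022  0.508] [ 0.014 -0.014  0.512]
 white 498 [-0.008 -0.019  0.255] [ 0.018 -0.003  0.271]
 white 505 [-0.007  0.035  0.231] [0.019 0.052 0.248]
top 87
 -0.10 zmax 0.255 zmin 0.230 x 0.029 0.035 ymax -0.082
 -0.08 zmax 0.270 zmin 0.254 x 0.030 0.035 ymax -0.073
 white 565 [ 0.004 -0.102  0.691] [ 0.056 -0.074  0.696]
 white 1861 [-0.029 -0.085  0.693] [ 0.051 -0.049  0.7  ]
 white 2497 [ 0.004 -0.054  0.685] [ 0.043 -0.017  0.691]
 white 463 [-0.022 -0.029  0.692] [ 0.02  -0.006  0.696]
 white 450 [-0.024 -0.02   0.691] [0.015 0.004 0.697]
TCP box [-0.     -0.0571  0.323 ] yaw 80.75 t 12.675 [ 0.5 -1.8 -1.3]
```

View pics/eside.png

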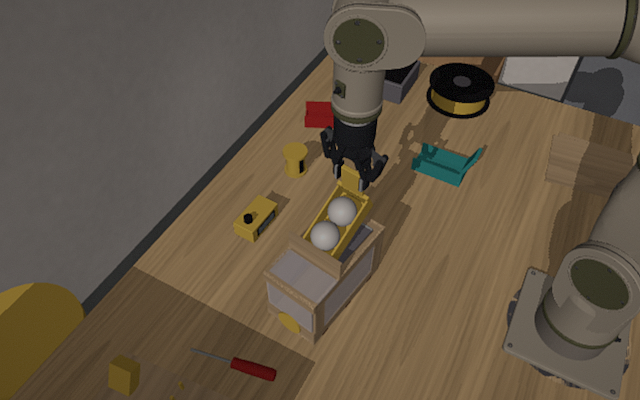

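Emit:
carry_out([
  [0.03,0,0.0,0,-1],
  [0.065,0,-0.005,0,-1],
  [0.1,0,-0.018,0,-1],
  [0.135,0,-0.03,0,-1],
  [0.17,0,-0.042,0,-1],
  [0.205,0,-0.053,0,-1],
  [0.24,0,-0.062,0,-1],
  [0.27,0,-0.069,0,-1],
  [0.3,0,-0.073,0,-1],
  [0.32,0,-0.075,0,-1],
])

```text
clock: 13.92
position: [0.5072, 0.1399, 0.3337]
ee_rot: [0.762, 0.647, -0.0, 0.0]
ft_force: [-1.2, -3.6, 1.0]
grip_width: 0.58
grasp_force: 20.7
```

Run:
```python
from h import *
look('f')
```

```text
side 1267
 -0.08 zmax 0.272 zmin 0.243 x -0.038 0.034 ymax -0.061
 -0.06 zmax 0.291 zmin 0.224 x -0.038 0.035 ymax -0.040
 -0.04 zmax 0.293 zmin 0.197 x -0.038 0.036 ymax -0.020
 -0.02 zmax 0.258 zmin 0.156 x -0.037 0.037 ymax -0.000
 -0.00 zmax 0.235 zmin 0.153 x -0.038 0.037 ymax 0.020
 0.02 zmax 0.220 zmin 0.162 x -0.037 0.038 ymax 0.040
 white 116 [-0.026  0.029  0.699] [0.007 0.052 0.704]
 white 90 [-0.014  0.026  0.519] [0.018 0.033 0.522]
 white 497 [-0.008 -0.011  0.269] [0.019 0.005 0.286]
 white 516 [-0.007  0.038  0.238] [0.021 0.054 0.254]
top 801
 -0.08 zmax 0.276 zmin 0.259 x -0.039 0.035 ymax -0.060
 -0.06 zmax 0.294 zmin 0.272 x -0.038 0.035 ymax -0.040
 -0.04 zmax 0.362 zmin 0.205 x -0.038 0.035 ymax -0.020
 -0.02 zmax 0.256 zmin 0.185 x 0.029 0.035 ymax -0.003
 white 597 [ 0.009 -0.053  0.701] [ 0.059 -0.018  0.706]
 white 4702 [-0.01  -0.022  0.698] [0.055 0.034 0.709]
 white 498 [-0.024  0.016  0.701] [0.017 0.045 0.707]
 white 448 [-0.027  0.025  0.701] [0.011 0.053 0.706]
TCP box [-0.     -0.0099  0.3337] yaw 80.7 t 14.025 [-0.2 -3.2  0.1]
```

View pics/fside.png

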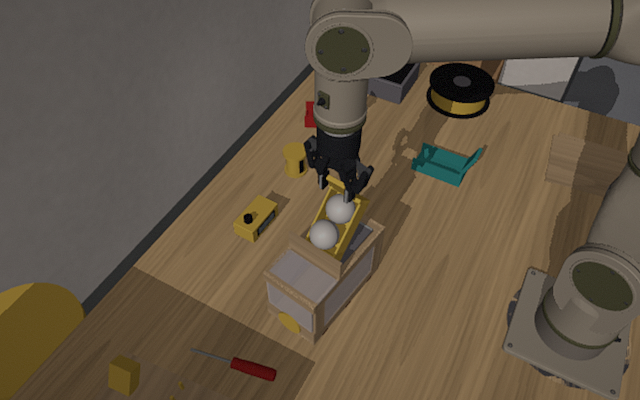

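```bash
cat >> h.py <<'E'
def tilt():
    c=camera('side'); q=inbox(tray(c,[.35,-.35,.02],[.68,.3,.5]))
    for lo,hi in((-.041,-.030),(.030,.039)):
        w=q[(q[:,0]>lo)&(q[:,0]<hi)][:,1:]
        d=np.array([[np.linalg.norm(a-b) for b in w] for a in w]); w=w[(d<.006).sum(1)>5]
        if len(w)>20:
            r=cv2.minAreaRect((w*1000).astype(np.float32)); print(len(w),r,cv2.boxPoints(r).round(0).tolist())
    return c
E
python3 - <<'E'
from h import *
c=tilt()
cv2.imwrite('pics/f2.png',cv2.resize(cv2.cvtColor(c['img'][150:290,240:420],cv2.COLOR_RGB2BGR),None,fx=4,fy=4,interpolation=cv2.INTER_CUBIC))
E
```

```text
553 ((-15.399638175964355, 225.27830505371094), (50.354373931884766, 136.71961975097656), 38.66881561279297) [[-78.0, 263.0], [8.0, 156.0], [47.0, 188.0], [-38.0, 294.0]]
215 ((-13.446542739868164, 223.2744140625), (44.09756088256836, 117.55078125), 39.47275161743164) [[-68.0, 255.0], [7.0, 164.0], [41.0, 192.0], [-34.0, 283.0]]
```

View pics/f2.png

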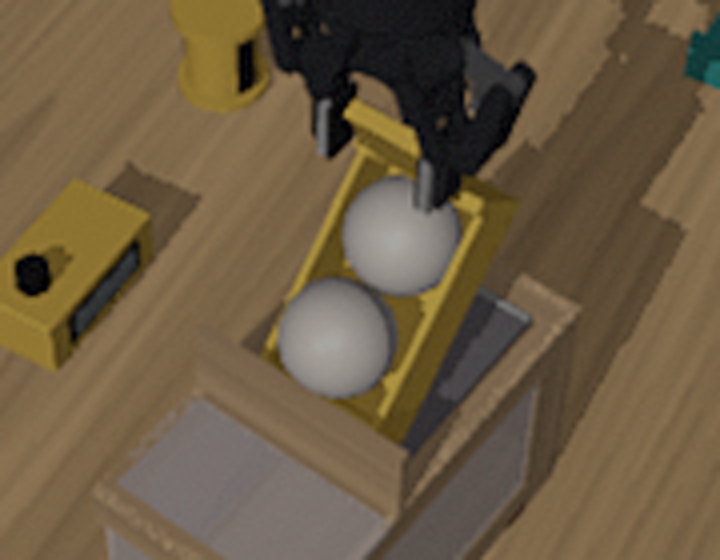

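Emit:
carry_out([
  [0,0,0,0,-0.9],
  [0,0,0,0,-0.9],
  [0,0,0,0,-0.9],
], force=115)

```text
clock: 14.45
position: [0.5071, 0.1396, 0.3336]
ee_rot: [0.762, 0.647, -0.0, 0.0]
ft_force: [-1.4, -2.8, -0.2]
grip_width: 0.561
grasp_force: 117.9
```

Emit:
carry_out([
  [-0.027,0,0.015,0,-0.9],
  [-0.053,0,0.033,0,-0.9],
  [-0.08,0,0.065,0,-0.9],
  [-0.107,0,0.1,0,-0.9],
  [-0.135,0,0.15,0,-0.9],
  [-0.16,0,0.2,0,-0.9],
  [-0.18,0,0.25,0,-0.9],
  [-0.2,0,0.3,0,-0.9],
  [-0.21,0,0.36,0,-0.9],
  [-0.22,0,0.413,0,-0.9],
  [-0.22,0,0.413,0,-0.9],
  [-0.22,0,0.413,0,-0.9],
  [-0.22,0,0.413,0,-0.9],
  [-0.22,0,0.413,0,-0.9],
])

```text
clock: 16.2
position: [0.5018, 0.1073, 0.2719]
ee_rot: [0.762, 0.647, 0.0, 0.0]
ft_force: [-0.9, -0.3, -1.0]
grip_width: 0.554
grasp_force: 118.5
```

Run:
```python
from h import *
c=tilt(); look('g')
cv2.imwrite('pics/g2.png',cv2.resize(cv2.cvtColor(c['img'][170:350,230:410],cv2.COLOR_RGB2BGR),None,fx=3,fy=3,interpolation=cv2.INTER_CUBIC))
```

```text
398 ((-49.15003967285156, 166.99563598632812), (48.79181671142578, 124.95759582519531), 40.63725662231445) [[-108.0, 199.0], [-27.0, 104.0], [10.0, 135.0], [-71.0, 230.0]]
211 ((-59.443965911865234, 176.8112335205078), (50.41367721557617, 94.65399169921875), 38.0364875793457) [[-108.0, 199.0], [-50.0, 124.0], [-10.0, 155.0], [-69.0, 230.0]]
side 1275
 -0.12 zmax 0.202 zmin 0.159 x -0.036 -0.030 ymax -0.101
 -0.10 zmax 0.222 zmin 0.148 x -0.038 0.035 ymax -0.080
 -0.08 zmax 0.230 zmin 0.134 x -0.038 0.036 ymax -0.060
 -0.06 zmax 0.268 zmin 0.127 x -0.038 0.036 ymax -0.040
 -0.04 zmax 0.183 zmin 0.125 x -0.038 0.036 ymax -0.020
 -0.02 zmax 0.166 zmin 0.124 x -0.038 0.036 ymax -0.000
 -0.00 zmax 0.146 zmin 0.128 x -0.038 -0.032 ymax 0.008
 white 111 [ 0.005 -0.075  0.64 ] [ 0.047 -0.05   0.647]
 white 72 [-0.054 -0.051  0.646] [-0.042 -0.035  0.65 ]
 white 117 [-0.024 -0.003  0.638] [0.015 0.021 0.646]
 white 77 [-0.013 -0.007  0.457] [ 0.018 -0.     0.461]
 white 336 [-0.007 -0.023  0.189] [ 0.019 -0.01   0.204]
 white 126 [-0.005  0.024  0.195] [0.016 0.035 0.2  ]
top 477
 -0.12 zmax 0.202 zmin 0.194 x -0.037 0.035 ymax -0.100
 -0.10 zmax 0.223 zmin 0.162 x -0.038 0.035 ymax -0.080
 -0.08 zmax 0.229 zmin 0.154 x 0.029 0.035 ymax -0.061
 -0.06 zmax 0.207 zmin 0.133 x 0.029 0.035 ymax -0.047
 white 447 [ 0.007 -0.087  0.642] [ 0.057 -0.056  0.65 ]
 white 3698 [-0.011 -0.054  0.639] [ 0.052 -0.002  0.657]
 white 372 [-0.023 -0.016  0.641] [0.018 0.01  0.649]
 white 351 [-0.025 -0.007  0.641] [0.014 0.017 0.65 ]
TCP box [-0.     -0.0431  0.2718] yaw 80.68 t 16.35 [-0.7  0.1 -1.2]
```

View pics/g2.png

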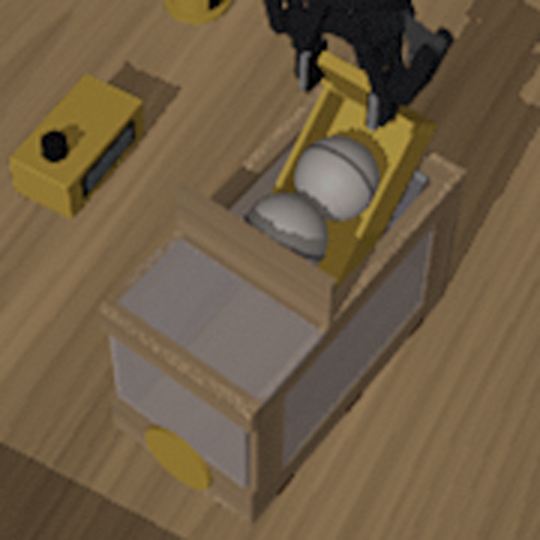

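Emit:
carry_out([
  [-0.04,0,-0.035,0,-0.9],
  [-0.08,0,-0.075,0,-0.9],
  [-0.1,0,-0.1,0,-0.9],
  [-0.1,0,-0.1,0,-0.9],
  [-0.1,0,-0.1,0,-0.9],
  [-0.1,0,-0.1,0,-0.9],
])

```text
clock: 17.1
position: [0.4996, 0.0923, 0.2868]
ee_rot: [0.762, 0.647, 0.0, 0.0]
ft_force: [0.8, 1.6, -0.7]
grip_width: 0.56
grasp_force: 118.9
```

Run:
```python
from h import *
c=tilt(); look('i')
cv2.imwrite('pics/i2.png',cv2.resize(cv2.cvtColor(c['img'][170:350,230:410],cv2.COLOR_RGB2BGR),None,fx=3,fy=3,interpolation=cv2.INTER_CUBIC))
```

```text
470 ((-58.244903564453125, 176.80796813964844), (49.77751922607422, 139.628173828125), 41.46102523803711) [[-123.0, 213.0], [-31.0, 108.0], [7.0, 141.0], [-86.0, 246.0]]
322 ((-63.01298522949219, 181.3381805419922), (49.18535232543945, 120.32498168945312), 40.3185920715332) [[-121.0, 211.0], [-43.0, 120.0], [-5.0, 151.0], [-83.0, 243.0]]
side 1661
 -0.12 zmax 0.230 zmin 0.162 x -0.037 0.035 ymax -0.100
 -0.10 zmax 0.243 zmin 0.152 x -0.037 0.038 ymax -0.080
 -0.08 zmax 0.227 zmin 0.135 x -0.037 0.037 ymax -0.060
 -0.06 zmax 0.206 zmin 0.124 x -0.038 0.036 ymax -0.040
 -0.04 zmax 0.186 zmin 0.124 x -0.037 0.037 ymax -0.020
 -0.02 zmax 0.165 zmin 0.105 x -0.037 0.036 ymax -0.000
 -0.00 zmax 0.145 zmin 0.140 x -0.037 -0.034 ymax 0.006
 white 82 [-0.007 -0.096  0.657] [ 0.032 -0.076  0.661]
 white 58 [-0.054 -0.064  0.66 ] [-0.044 -0.049  0.663]
 white 99 [-0.024 -0.018  0.653] [0.015 0.004 0.661]
 white 71 [-0.013 -0.022  0.472] [ 0.017 -0.015  0.475]
 white 402 [-0.006 -0.024  0.19 ] [ 0.019 -0.008  0.204]
 white 41 [-0.003  0.018  0.188] [0.01  0.024 0.192]
top 362
 -0.14 zmax 0.210 zmin 0.207 x -0.036 0.032 ymax -0.120
 -0.12 zmax 0.231 zmin 0.148 x -0.037 0.036 ymax -0.100
 -0.10 zmax 0.245 zmin 0.156 x 0.029 0.036 ymax -0.080
 -0.08 zmax 0.225 zmin 0.152 x 0.030 0.036 ymax -0.075
 white 476 [ 0.004 -0.103  0.656] [ 0.056 -0.074  0.663]
 white 1742 [-0.029 -0.085  0.66 ] [ 0.052 -0.048  0.67 ]
 white 2084 [ 0.004 -0.056  0.648] [ 0.044 -0.019  0.655]
 white 398 [-0.022 -0.03   0.656] [ 0.02  -0.006  0.663]
 white 391 [-0.024 -0.021  0.655] [0.015 0.002 0.663]
TCP box [ 2.000e-04 -5.820e-02  2.867e-01] yaw 80.68 t 17.25 [ 1.   0.7 -1.7]
```

View pics/i2.png

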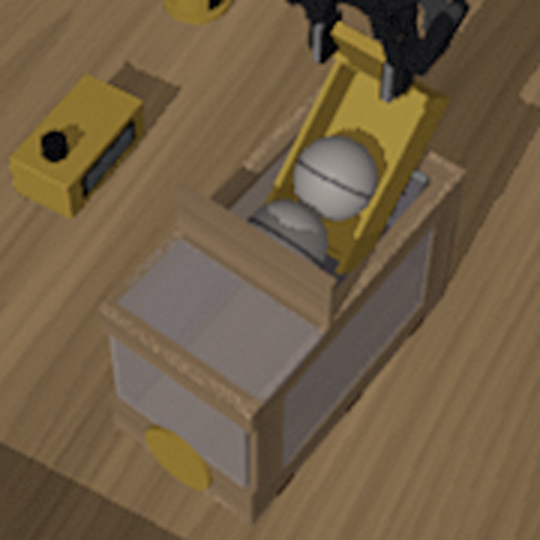

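Emit:
carry_out([
  [-0.12,0,-0.11,0,-0.9],
  [-0.12,0,-0.11,0,-0.9],
  [-0.12,0,-0.11,0,-0.9],
  [-0.12,0,-0.11,0,-0.9],
])

```text
clock: 17.75
position: [0.4966, 0.0749, 0.3031]
ee_rot: [0.762, 0.647, 0.0, 0.0]
ft_force: [1.4, -0.5, 3.2]
grip_width: 0.558
grasp_force: 119.4
```

Run:
```python
from h import *
c=tilt(); look('j')
cv2.imwrite('pics/j2.png',cv2.resize(cv2.cvtColor(c['img'][170:350,230:410],cv2.COLOR_RGB2BGR),None,fx=3,fy=3,interpolation=cv2.INTER_CUBIC))
```

```text
493 ((-76.22500610351562, 192.72976684570312), (49.926918029785156, 139.68280029296875), 41.54530334472656) [[-141.0, 228.0], [-49.0, 124.0], [-11.0, 157.0], [-104.0, 262.0]]
523 ((-76.35431671142578, 191.28158569335938), (50.965606689453125, 141.3821563720703), 39.67748260498047) [[-141.0, 229.0], [-51.0, 121.0], [-12.0, 153.0], [-102.0, 262.0]]
side 2556
 -0.14 zmax 0.245 zmin 0.204 x -0.037 0.035 ymax -0.120
 -0.12 zmax 0.262 zmin 0.185 x -0.038 0.038 ymax -0.100
 -0.10 zmax 0.249 zmin 0.152 x -0.038 0.036 ymax -0.080
 -0.08 zmax 0.227 zmin 0.136 x -0.038 0.036 ymax -0.060
 -0.06 zmax 0.204 zmin 0.120 x -0.038 0.037 ymax -0.040
 -0.04 zmax 0.185 zmin 0.132 x -0.037 0.036 ymax -0.020
 -0.02 zmax 0.166 zmin 0.150 x -0.037 0.036 ymax -0.014
 white 97 [-0.025 -0.036  0.67 ] [ 0.015 -0.016  0.676]
 white 70 [-0.013 -0.04   0.489] [ 0.019 -0.032  0.492]
top 238
 -0.14 zmax 0.245 zmin 0.224 x -0.036 0.035 ymax -0.121
 -0.12 zmax 0.257 zmin 0.145 x 0.029 0.036 ymax -0.107
 white 516 [ 0.002 -0.121  0.672] [ 0.054 -0.095  0.679]
 white 1744 [-0.029 -0.101  0.675] [ 0.05  -0.065  0.683]
 white 2247 [ 0.004 -0.074  0.665] [ 0.043 -0.037  0.671]
 white 434 [-0.022 -0.037  0.671] [ 0.02  -0.013  0.677]
 white 425 [-0.021 -0.048  0.672] [ 0.021 -0.026  0.678]
TCP box [ 1.000e-04 -7.600e-02  3.031e-01] yaw 80.69 t 17.9 [0.4 0.2 2.8]
```

View pics/j2.png

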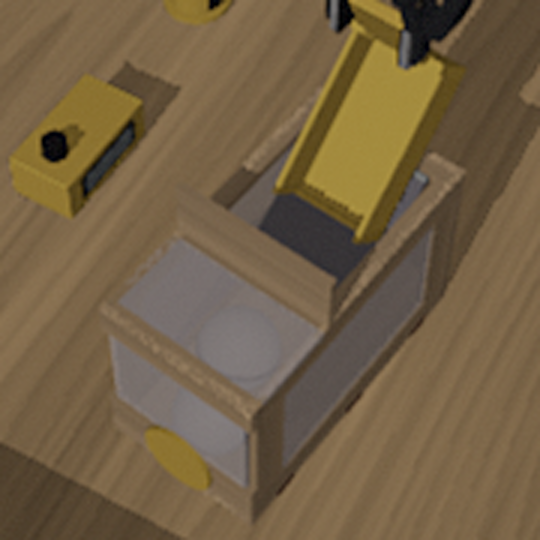

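Emit:
carry_out([
  [0.02,0,0.025,0,-0.9],
  [0.03,0,0.035,0,-0.9],
  [0.03,0,0.035,0,-0.9],
  [0.03,0,0.035,0,-0.9],
])

```text
clock: 18.4
position: [0.497, 0.0791, 0.2979]
ee_rot: [0.762, 0.647, -0.0, -0.0]
ft_force: [-1.0, 1.8, 2.7]
grip_width: 0.555
grasp_force: 119.4
```

Run:
```python
from h import *
for k in('side','top'):
    c=camera(k)
    for d in boxes_of('capsule_a_center',c)+boxes_of('capsule_b_center',c): print(k,round(d['conf'],2),inbox(d['position']).round(3))
p,R=pose();print(inbox(p),manip.get_obs()['ft_force'])
# free table spot: along -y of box; heights in region
c=camera('top'); vv,uu=np.mgrid[:400,:640]; P=world(c,uu,vv)
m=(P[...,0]>.44)&(P[...,0]<.68)&(P[...,1]>-.4)&(P[...,1]<-.02)&(P[...,2]>.02)
print(m.sum(), P[m].min(0) if m.any() else '', P[m].max(0) if m.any() else '')
```

```text
[-1.05209125e-04 -7.17192061e-02  2.97934721e-01] [-0.22373012  1.64458143  2.28536705]
115 [ 0.44131223 -0.36820841  0.02078614] [ 0.48259787 -0.29238098  0.04616596]
```

Emit:
carry_out([
  [-0.1,0,-0.12,0,-0.9],
  [-0.25,0,-0.3,0,-0.9],
  [-0.4,0,-0.48,0,-0.9],
  [-0.6,0,-0.6,0,-0.9],
  [-0.8,0,-0.6,0,-0.9],
  [-0.95,0,-0.6,0,-0.9],
  [-1,0,-0.6,0,-0.9],
  [-1,0,-0.6,0,-0.9],
])

```text
clock: 19.75
position: [0.4728, -0.0689, 0.3876]
ee_rot: [0.762, 0.647, -0.0, -0.0]
ft_force: [0.4, 0.8, -2.2]
grip_width: 0.559
grasp_force: 118.7
```

Run:
```python
from h import *
c=camera('side'); f=K(c)
for u,v in((310,283),(298,308)):
    C=-c['R'].T@c['t']; r=c['R'].T@np.array([(u-c['cx'])/f,(v-c['cy'])/f,1])
    for z in(.045,.08): print((u,v),z,inbox(C+r*(z-C[2])/r[2]).round(3))
c=camera('top'); vv,uu=np.mgrid[:400,:640]; P=inbox(world(c,uu,vv))
for y in(-.07,-.04,-.01,.02):
    m=(abs(P[...,0])<.03)&(abs(P[...,1]-y)<.012)&(c['depth']>0); print('flap z',y,np.median(P[m][:,2]).round(4),m.sum())
plan([.58,-.218,.21],98.5)
```

```text
(310, 283) 0.045 [0.02  0.045 0.045]
(310, 283) 0.08 [0.006 0.062 0.08 ]
(298, 308) 0.045 [0.001 0.11  0.045]
(298, 308) 0.08 [-0.012  0.124  0.08 ]
flap z -0.07 0.1578 220
flap z -0.04 0.1581 220
flap z -0.01 0.1581 219
flap z 0.02 0.1581 218
at [ 0.473  -0.0679  0.3879] 80.76 tilt [ 2.e-04 -2.e-04 -1.e+00] t 19.85
[-0.735  0.729  0.999] -0.498
[-0.168  0.096  0.187] -0.093
```

Emit:
carry_out([
  [-0.2,0.15,0.05,-0.1,-0.9],
  [-0.4,0.35,0.25,-0.2,-0.9],
  [-0.6,0.55,0.5,-0.35,-0.9],
  [-0.735,0.729,0.75,-0.498,-0.9],
  [-0.735,0.729,0.999,-0.498,-0.9],
  [-0.735,0.729,0.999,-0.498,-0.9],
])

```text
clock: 20.6
position: [0.5618, -0.1942, 0.2352]
ee_rot: [0.671, 0.741, -0.001, -0.003]
ft_force: [0.0, 0.1, -1.1]
grip_width: 0.556
grasp_force: 119.3
```

Run:
```python
from h import *
plan([.58,-.218,.185],98.5)
```

```text
at [ 0.5618 -0.1942  0.2352] 95.68 tilt [ 0.0032 -0.0051 -1.    ] t 20.6
[-0.17   0.105  0.335] -0.094
```

Emit:
carry_out([
  [-0.08,0.05,0.12,-0.05,-0.9],
  [-0.17,0.105,0.25,-0.094,-0.9],
  [-0.17,0.105,0.335,-0.094,-0.9],
  [-0.17,0.105,0.335,-0.094,-0.9],
  [-0.17,0.105,0.335,-0.094,0.15],
  [-0.17,0.105,0.335,-0.094,-1],
  [-0.17,0.105,0.335,-0.094,-1],
], force=20)

```text
clock: 21.48
position: [0.5813, -0.2193, 0.1885]
ee_rot: [0.653, 0.757, 0.0, 0.0]
ft_force: [-1.0, 0.2, -2.1]
grip_width: 0.581
grasp_force: 38.1
```

Emit:
carry_out([
  [-0.08,0,0.05,0,-1],
  [-0.16,0,0.08,0,-1],
  [-0.24,0,0.11,0,-1],
  [-0.32,0,0.145,0,-1],
  [-0.39,0,0.185,0,-1],
  [-0.46,0,0.22,0,-1],
  [-0.53,0,0.265,0,-1],
  [-0.59,0,0.31,0,-1],
  [-0.65,0,0.36,0,-1],
  [-0.71,0,0.417,0,-1],
  [-0.76,0,0.46,0,-1],
  [-0.81,0,0.53,0,-1],
  [-0.86,0,0.6,0,-1],
  [-0.86,0,0.6,0,-1],
])

```text
clock: 23.22
position: [0.5997, -0.348, 0.0968]
ee_rot: [0.654, 0.757, -0.0, -0.0]
ft_force: [0.5, -2.3, 1.8]
grip_width: 0.579
grasp_force: 34.4
```

Run:
```python
from h import *
c=camera('side'); q=intool(tray(c,[.42,-.5,.003],[.72,-.1,.3])); 
for lo,hi in((-.041,-.028),(.028,.041)):
    w=q[(q[:,1]>lo)&(q[:,1]<hi)]
    for y in np.arange(-.02,.18,.02):
        s=w[(w[:,0]>y)&(w[:,0]<y+.02)]
        if len(s)>2: print(lo,y.round(2),s[:,2].min().round(3),s[:,2].max().round(3))
print(pose()[0])
```

```text
-0.041 0.0 -0.091 -0.045
-0.041 0.02 -0.093 -0.053
-0.041 0.04 -0.094 -0.053
-0.041 0.06 -0.093 -0.054
-0.041 0.08 -0.093 -0.053
-0.041 0.1 -0.094 -0.051
-0.041 0.12 -0.093 -0.052
-0.041 0.14 -0.092 -0.053
0.028 0.0 -0.094 -0.047
0.028 0.02 -0.094 -0.055
0.028 0.04 -0.092 -0.055
0.028 0.06 -0.094 -0.053
0.028 0.08 -0.094 -0.055
0.028 0.1 -0.093 -0.055
0.028 0.12 -0.094 -0.056
0.028 0.14 -0.093 -0.054
[ 0.59970389 -0.34723518  0.09701046]
```

Tray is flat on the table. Release and withdraw upward.

Emit:
carry_out([
  [0,0,0.01,0,-1],
  [0,0,0.01,0,0.3],
  [0,0,0.01,0,1],
  [0,0,0.01,0,1],
  [0,0,0.01,0,1],
  [0,0,0.01,0,1],
  [0,0,-0.1,0,1],
  [0,0,-0.4,0,1],
  [0,0,-0.7,0,1],
  [0,0,-1,0,1],
  [0,0,-1,0,1],
  [0,0,-1,0,1],
])

```text
clock: 24.78
position: [0.6, -0.3469, 0.2484]
ee_rot: [0.653, 0.757, 0.0, 0.0]
ft_force: [-0.3, -0.2, -0.2]
grip_width: 1.001
grasp_force: 0.0
```

Run:
```python
from h import *
c=camera('top'); q=tray(c,[.48,-.5,.033],[.72,-.1,.053]); r=cv2.minAreaRect((q[:,:2]*1000).astype(np.float32)); print(r,np.percentile(q[:,2],[5,50,95]))
q=tray(c,[.48,-.5,.06],[.72,-.1,.13]); print(q.mean(0),q.max(0),pose()[0])
vv,uu=np.mgrid[:400,:640]; P=inbox(world(c,uu,vv))
for y in(-.07,.02):
    m=(abs(P[...,0])<.03)&(abs(P[...,1]-y)<.012)&(c['depth']>0); print('flap z',y,np.median(P[m][:,2]).round(4))
for n in('display_center','turret_center','screwdriver_grip'): print(n,[np.round(d['position'],3) for d in boxes_of(n,c)][:1])
```

```text
((587.1099853515625, -271.75726318359375), (74.04878997802734, 139.53944396972656), 8.458784103393555) [0.03510569 0.04087    0.0507339 ]
[ 0.59879707 -0.34875537  0.0865295 ] [ 0.62496372 -0.33266661  0.10689163] [ 0.59968956 -0.34682678  0.24746013]
flap z -0.07 0.1579
flap z 0.02 0.1583
display_center [array([0.754, 0.077, 0.044])]
turret_center [array([ 0.76 , -0.137,  0.073])]
screwdriver_grip [array([0.563, 0.404, 0.024])]
```

```bash
python3 -c "
from workcell import ticket
print(ticket.hand_in())"
```

```text
the job is handed in; nothing more can be done
None
```

The job is handed in at about 25 s of the 58 s allowed, though the hand-in gave no verdict: both capsules went into the box while the tray pressed the flap open, the flap shut level, the tray stands upright on the table clear of the box, and the display box, turret and screwdriver measure where they were.

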